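# Slide the module board into its dock's notches and latch it

## Robot

A 6-joint arm with a two-finger parallel gripper is mounted at the origin on a cart in front of the work surface, level with it; the furniture and walls round the work are solid. World frame = base frame: x ahead of the robot, y to its left, z up, the work surface at z = 0. Lengths are in m, angles in rad, forces in N, time in s.
With the tool pointing down it reaches from about 0.325 to 0.85 m from the base axis. Payload 4.4 kg.
Tool frame: the origin (TCP) lies midway between the tips of the shut fingers; the grasp point (between the pads) lies 19 mm behind it; z points along the fingers, y is the line along which they close (so a half turn about z gives the same grasp; the last joint's range is limited). The gripper opens to 94 mm and grips with 3 to 60 N. Pads are 16 mm wide; open, the fingers measure 119 mm over their backs; the gripper's body (75 mm by 177 mm) begins 78 mm behind the grasp point.
Start: joints at [0.984, 0.207, 1.542, -0, 1.393, -0.15], TCP at [0.243, 0.521, 0.205] pointing down, gripper open.
Joint ranges: [-2.73, 2.73], [-0.86, 2.22], [0.23, 2.46], [-1.11, 4.25], [0.08, 2.63], [-2.82, 2.82]. Speed limits (rad/s): [2.79, 2.79, 3.14, 3.14, 3.14, 3.14].

## Interface

Orientations are given as a rotation vector (axis times angle).
In Python, from cell import robot gives the robot as it stands. Calls block until the motion is done:
- robot.reach(position, orientation): joint-space move of the TCP to a pose.
- robot.move_linear(position, velocity=0.15, attitude=None): straight line of the TCP; attitude=None keeps the orientation; velocity is the mean speed in m/s.
- robot.move_joints(angles): joint-space move.
- robot.let_go() and robot.gripper_close(): open the fingers fully, or close them until they stop; the grip force is fixed at half the most.
- robot.dwell(seconds).
- robot.solve_ik(position, orientation): joint angles nearest the present ones, or None.
- robot.get_state(): the state.
- robot.get_image(name): name is "scene" or "top"; returns (picture, depth): 384x512x3 uint8, red, green, blue; 384x512 float32, m along the optical axis (not along the pixel's ray), 0 where there is no reading.
- robot.camera_model(name): a dict with "fx", "fy", "cx", "cy" (pixels), "distortion" ([k1, k2, p1, p2, k3] as OpenCV has them; the pictures are not rectified), "rvec" (rotation vector, rad) and "tvec" (3), from world to camera coordinates, as OpenCV has them. Camera axes: x right, y down, z forward; pixel columns grow to the right and rows downward; lengths in m; the calibration is good to about 2 mm. A picture is of the moment at which its call begins. camera_model takes no time and is no camera call.
A pose or a line that the arm cannot do raises robot.MotionError and nothing moves.
- robot.job_done(): hands the job in; it is judged then, once.
Trained networks look in the newest picture that a camera, given by its name, has taken for a name from the list of things; names that differ only in an ending like _2 or _b are one class to them, and where a whole thing is asked for, a point or a joint stands for the part that bears it (a point fixed in the world has none). Each returns a list of dicts, best first, with "conf" (0 to 1); they miss things now and then, are a little off and sometimes report something else, mostly with a low value. They report only what shows in the picture. A call takes as long as a camera call.
- robot.outline_of(camera, name): "mask" (384x512 bool, what is visible of it) and "box" ([left, top, right, bottom] in pixels, round what is visible of it).
- robot.mark_of(camera, name): "centre" ([column, row] in pixels: a listed point, or the origin of a listed thing).
The state is a dict: "clock": time; "qpos": joint angles; "qvel": joint speeds; "tau": joint torques, N m; "ee_pos": TCP position; "tcp_rot": TCP orientation; "force": force on the tool from outside, world axes, zero at the start; "ft_torque": the same for the moment, N m; "finger_gap": finger opening in m; "grasp_force": force on a finger pad.
Only numpy, scipy, OpenCV 4.12 (cv2) and the standard library are available. Lean on these libraries where they do the work, as an engineer would, in place of code of your own. Each camera call takes 0.05 s, during which the arm holds its last target. There are 200 camera calls.

## Task

Push the module board along its rails with a fingertip until you feel it drop into the locating notches of the dock, then push the small latch lever round by its pin until it lies across the board. Push gently, do not lift or tip the board, and leave the things lying around the dock alone.

Things in the scene. Friction and masses are not known exactly. Their poses are not given: they have to be found in the camera images.
- dock: fixed dock: grey base plate 150 x 300 x 6 mm with two aluminium rails along its y axis. Origin: centre of the underside, at desk level; z up. The board slides toward the dock's -y. Rails at x = +-56 mm, 14 mm wide, running face 32 mm high, 98 mm clear between them; outside each a guide wall, x = +-63 to +-67 mm, 36 mm high.
- dock_seat (a point): where the board's origin lies when seated: x = 0, y = -55, z = 26 mm in the dock's frame. Each rail has two notches, 18 mm long along y and 6 mm deep, centred at y = -121 and y = +11 mm, hidden under the board, for its four feet (14 mm long: 2 mm of play either way). Pushed on, the seated board stops against the notch ends.
- board: loose board, about 0.5 kg (+-20 %): aluminium plate 132 (x) x 150 (y) x 4 mm, a grey interface box on it, four feet 10 x 14 x 12 mm at x = +-56, y = +-66 mm. Origin: centre, level with the feet's undersides; axes as the dock's; plate top at z = 16, box top 42 mm. Starts on the rails, y = -10 to 45, z = 32 mm in the dock's frame. Sideways play 2 mm. Takes 2 to 6 N to slide.
- board_edge (a point): middle of the upright face to push on, at the board's trailing (+y) end, 75 mm from the board's origin: a metal apron 60 mm wide and 26 mm tall that hangs between the rails, from 10 mm below to 16 mm above the board's origin (this point is 3 mm above it).
- latch (a joint): angle (rad) of a steel arm 50 x 12 x 6 mm, turning level on a post at x = -90, y = -90 mm in the dock's frame. 0: points to the dock's -y, beside the rails; grows counter-clockwise from above; 1.57 (stop): points to the dock's +x, across the board. Underside 45 mm above the dock's origin, 3 mm above a seated plate; an undropped board is in its way. About 0.6 N at the pin; stays put.
- latch_pin (a point): point on the axis of the black upright pin at the end of the latch lever, 42 mm from the pivot, 65 mm above the dock's origin. The pin is 10 mm thick and stands from 51 to 74 mm above the dock's origin.
- block_battery: bystander: dark block battery, standing, 16 x 26 x 48 mm, loose; origin at its underside
- cell: bystander: round dry cell, standing, 14 mm thick, 50 mm tall, loose; origin at its underside
- screwdriver: bystander: screwdriver with a red handle, lying, 18 x 152 x 18 mm, loose; origin at its underside
- usb_stick: bystander: red memory stick, lying, 17 x 48 x 8 mm, loose; origin at its underside

How it is judged:
By the outcome, as a careful person would: the job done as asked, in the order asked, and still so for the second after the job is handed in, with the robot touching nothing.
It also fails if it takes over 45 s, if anything falls off the work surface, if the arm or the gripper's body presses on something with over 40 N, if the wrist force passes 120 N, or if a joint passes its speed limit or range.

## Working session

There is one attempt and no reset: what is moved stays moved. The work goes in short steps, each a Python script; the robot and the scene stay as the last script left them, time stands still between calls to the robot, and variables do not carry over. Pictures are saved under pics/ and viewed, at most 10 in all, crops included, and the job is handed in when it is done.

```bash
ls; mkdir -p pics
cat > h.py <<'E'
import numpy as np, cv2
from cell import robot
def cam(n):
    m=robot.camera_model(n);K=np.array([[m['fx'],0,m['cx']],[0,m['fy'],m['cy']],[0,0,1.]])
    R=cv2.Rodrigues(np.array(m['rvec'],float))[0];return K,np.array(m['distortion'],float),R,np.array(m['tvec'],float).ravel()
def rays(n,px):
    K,d,R,t=cam(n);u=cv2.undistortPoints(np.array(px,float).reshape(-1,1,2),K,d).reshape(-1,2)
    return -R.T@t,np.c_[u,np.ones(len(u))]@R
def at_z(n,px,z):
    c,r=rays(n,px);return c+r*((z-c[2])/r[:,2])[:,None]
def from_depth(n,px,dep):
    c,r=rays(n,px);return c+r*np.asarray(dep)[:,None]
def proj(n,P):
    K,d,R,t=cam(n);return cv2.projectPoints(np.array(P,float).reshape(-1,1,3),cv2.Rodrigues(R)[0],t,K,d)[0].reshape(-1,2)
def save(n,f,im): cv2.imwrite('pics/'+f,im[:,:,::-1])
E
python3 - <<'E'
from h import *
np.set_printoptions(precision=4,suppress=True)
for n in ['top','scene']:
    im,d=robot.get_image(n);save(n,n+'0.png',im);np.save(n+'d.npy',d)
    print(n,'cam pos',rays(n,[[256,192]]))
    for o in ['dock','dock_seat','board','board_edge','latch','latch_pin','block_battery','cell','screwdriver','usb_stick']:
        for k in robot.mark_of(n,o)[:2]: print(o,np.round(k['centre'],1),round(k['conf'],2))
s=robot.get_state();print(s['clock'],s['tcp_rot'],s['force'],s['ee_pos'])
E
```

```text
pics
top cam pos (array([ 0.4062, -0.0352,  1.092 ]), array([[ 0.1603, -0.0117, -0.9871]]))
dock [192.2 198.9] 0.17
dock_seat [257.2 206.3] 0.93
board [220.4 198.4] 0.75
board_edge [189.5 198.5] 0.75Traceback (most recent call last):
  File "<stdin>", line 7, in <module>
ValueError: it knows: block_battery, board, board_edge, cell, dock, dock_seat, latch_pin, screwdriver, usb_stick
```

Run:
```python
from h import *
np.set_printoptions(precision=4,suppress=True)
Z=dict(dock=0,dock_seat=.026,board=.032,board_edge=.035,latch_pin=.065)
for n in ['top','scene']:
    im,d=robot.get_image(n);save(n,n+'0.png',im);np.save(n+'d.npy',d)
    for o in ['dock','dock_seat','board','board_edge','latch_pin','block_battery','cell','screwdriver','usb_stick']:
        for k in robot.mark_of(n,o)[:2]: print(n,o,np.round(k['centre'],1),round(k['conf'],2),at_z(n,[k['centre']],Z.get(o,0))[0])
s=robot.get_state();print(s['clock'],s['tcp_rot'],s['force'],s['ee_pos'])
```

```text
top dock_seat [255.8 204.7] 0.95 [ 0.549  -0.0473  0.026 ]
top board [220.1 200.9] 0.87 [0.5571 0.0363 0.032 ]
top board_edge [189.3 196.2] 0.73 [0.5676 0.1086 0.035 ]
top latch_pin [290.  241.8] 0.73 [ 0.4599 -0.1235  0.065 ]
top block_battery [204.2 152.6] 0.56 [0.6815 0.0792 0.    ]
top cell [269.4 159.2] 0.53 [ 0.6649 -0.0811  0.    ]
top screwdriver [193.  255.3] 0.83 [0.4308 0.1017 0.    ]
top screwdriver [204.4 154.9] 0.23 [0.6757 0.0786 0.    ]
top usb_stick [316.3 205. ] 0.68 [ 0.5518 -0.1939  0.    ]
top usb_stick [194.9 254.1] 0.65 [0.4336 0.0972 0.    ]
scene dock [244.5 234.5] 0.91 [ 0.5426 -0.0013  0.    ]
scene dock_seat [262. 232.] 0.74 [ 0.548  -0.0427  0.026 ]
scene board [237.7 216.8] 0.96 [0.5502 0.0222 0.032 ]
scene board_edge [211.4 201.6] 0.78 [0.553 0.098 0.035]
scene board_edge [236.7 214.4] 0.25 [0.5523 0.0265 0.035 ]
scene latch_pin [270.3 262.3] 0.54 [ 0.4581 -0.1252  0.065 ]
scene block_battery [252.6 192.6] 0.63 [0.67   0.0729 0.    ]
scene cell [305.  219.2] 0.59 [ 0.6619 -0.0781  0.    ]
scene screwdriver [270.5 262. ] 0.54 [ 0.5104 -0.0911  0.    ]
scene usb_stick [325.1 274.9] 0.73 [ 0.5453 -0.1943  0.    ]
scene usb_stick [270.3 264.9] 0.64 [ 0.5038 -0.0952  0.    ]
1.25 [-0.6806 -3.067   0.0001] [-0.7223 -0.1689 -1.3609] [0.2432 0.521  0.2054]
```

View pics/top0.png

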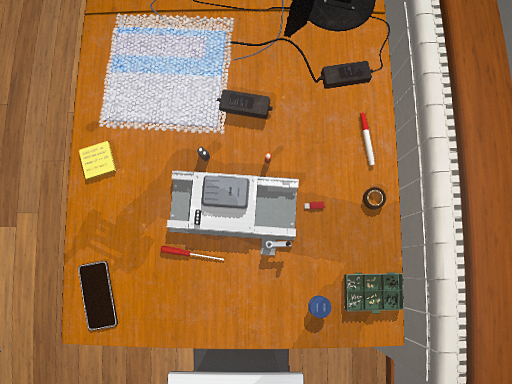

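View pics/scene0.png

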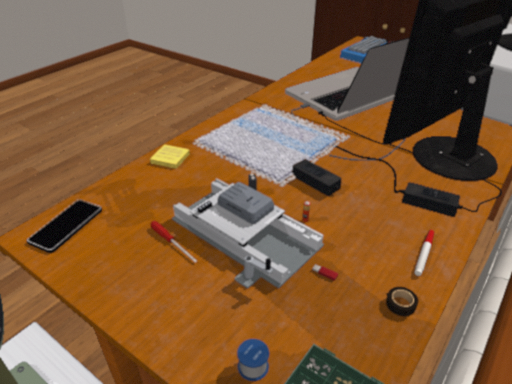

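The top view shows the dock at columns 167–298, rows 170–242, with its axes nearly aligned to the world. The board's box is at (226,191), the latch pin at (290,242), and the screwdriver is in front at (190,254). The block battery (203,153) and cell (268,157) stand behind the dock, and the USB stick lies at (315,205). Next I'll fit the dock pose from the depth image.

Run:
```python
from h import *
np.set_printoptions(precision=4,suppress=True)
d=np.load('topd.npy');v,u=np.mgrid[140:270,140:330]
px=np.c_[u.ravel(),v.ravel()];dd=d[v,u].ravel()
P=from_depth('top',px,dd);ok=dd>0
print('desk z',np.median(P[ok&(np.abs(P[:,2])<.015)][:,2]))
def rect(m,f=1):
    im=np.zeros(d.shape,np.uint8);im[px[m,1],px[m,0]]=1
    n,l,s,_=cv2.connectedComponentsWithStats(im);k=1+np.argmax(s[1:,4])
    mm=m&(l[px[:,1],px[:,0]]==k);r=cv2.minAreaRect((P[mm][:,:2]*1000).astype(np.float32));print(r,mm.sum(),np.median(P[mm][:,2]));return mm
print('all>18');rect(ok&(P[:,2]>.018)&(P[:,2]<.042)&(np.abs(P[:,0]-.55)<.085))
print('plate');rect(ok&(P[:,2]>.043)&(P[:,2]<.056))
print('box');rect(ok&(P[:,2]>.062)&(P[:,2]<.09))
m=robot.outline_of('top','board')
if m:
  q=m[0];print(q['conf'],q['box']);mk=q['mask'];y,x=np.nonzero(mk);Q=from_depth('top',np.c_[x,y],d[y,x]);s=(Q[:,2]>.04)&(Q[:,2]<.056)
  print(cv2.minAreaRect((Q[s][:,:2]*1000).astype(np.float32)),np.median(Q[s][:,2]))
im=cv2.imread('pics/top0.png')[140:270,150:330];cv2.imwrite('pics/c1.png',cv2.resize(im,None,fx=4.4,fy=4.4,interpolation=2))
im=cv2.imread('pics/scene0.png')[170:300,160:340];cv2.imwrite('pics/c2.png',cv2.resize(im,None,fx=4.4,fy=4.4,interpolation=2))
```

```text
desk z 0.0009974488307376017
all>18
((494.443603515625, 11.415847778320312), (300.8734436035156, 18.278175354003906), 86.14022064208984) 605 0.03295395033116644
plate
((554.2615966796875, 28.851280212402344), (150.5857696533203, 132.7032012939453), 86.17847442626953) 2183 0.048580497977195325
box
((575.6041870117188, 23.143939971923828), (105.55753326416016, 70.20630645751953), 86.64796447753906) 1376 0.07431323598608586
0.62 [186.7, 170.9, 257.6, 231.7]
((554.16064453125, 28.860904693603516), (150.32424926757812, 132.6355438232422), 86.10661315917969) 0.04857151531343029
```

View pics/c1.png

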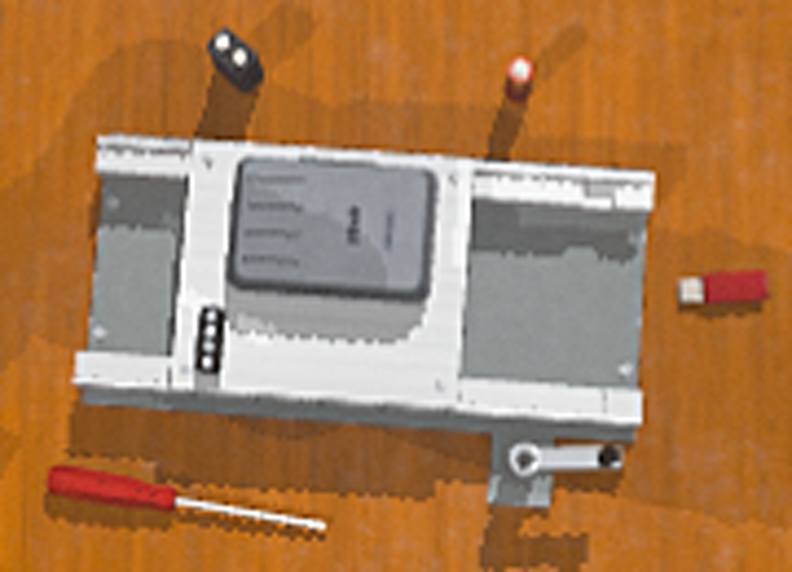

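View pics/c2.png

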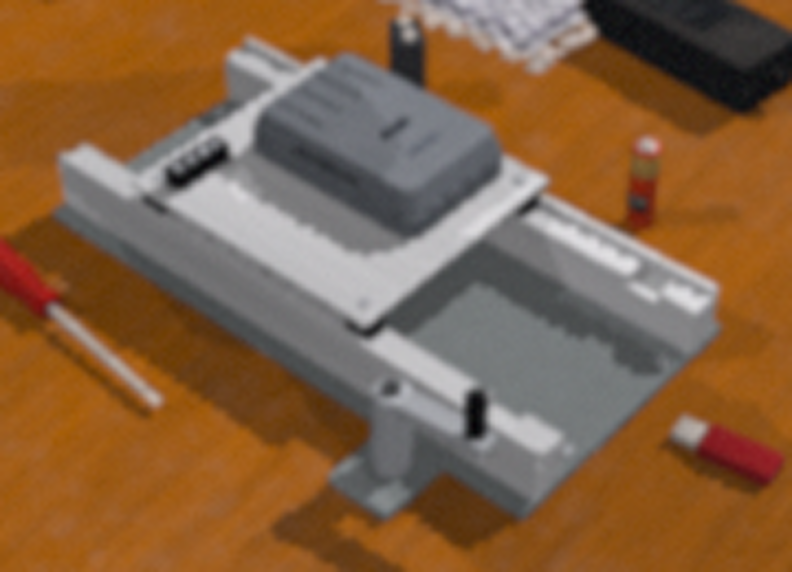

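Depth fit: dock origin is about (0.5523, 0.0075), yaw −3.85°. The fitted sizes (150×132 plate, 300 mm rail) and the network's seat mark agree. The board is at dock y ≈ +21.5 mm. The crops show the latch beside the rail with its pin at crop (610,457), angle about 0.1. Moving now: fingers shut, down behind the apron, then push.

```bash
cat >> h.py <<'E'
TH=np.deg2rad(-3.85);O=np.array([.5523,.0075])
ex=np.array([np.cos(TH),np.sin(TH)]);ey=np.array([-np.sin(TH),np.cos(TH)])
def W(x,y,z): return np.r_[O+ex*x/1e3+ey*y/1e3,z/1e3]   # dock mm -> world m
def D(p): q=np.array(p)[:2]-O;return np.array([q@ex,q@ey,p[2]])*1e3
def down(deg): # tool y at this angle in the dock frame
    f=(TH+np.deg2rad(deg)+np.pi/2)/2;return np.pi*np.array([np.cos(f),np.sin(f),0])
def F(): f=np.array(robot.get_state()['force']);return np.array([f[:2]@ex,f[:2]@ey,f[2]])
E
python3 - <<'E'
from h import *
np.set_printoptions(precision=2,suppress=True)
robot.gripper_close()
p=W(0,116,150);best=None
for a in (0,180):
    q=robot.solve_ik(p,down(a));print(a,q)
    if q is not None:
        c=abs(q[5]); 
        if best is None or c<best[0]: best=(c,a)
R=down(best[1]);robot.reach(p,R)
robot.move_linear(W(0,116,26),.12)
robot.dwell(.3);s=robot.get_state();print(best,s['clock'],D(s['ee_pos']),F(),s['finger_gap'])
f0=F();y=116
while y>22:
    y-=4 if y>32 else 2
    robot.move_linear(W(0,y,26),.03);f=F()-f0;s=robot.get_state()
    print(y,D(s['ee_pos']),f,round(s['clock'],2))
    if abs(f[1])>12 or abs(f[2])>8: break
    if y<=36: break
E
```

```text
0 [ 0.07  0.25  1.6  -0.    1.28  0.13]
180 None
(np.float64(0.13289688600729788), 0) 6.0583 [  0.42 116.07  26.58] [-0.54 -0.41  0.12] 0.000293766995508045
112 [ -0.02 111.76  26.  ] [ 0.72  0.52 -0.39] 6.34
108 [ -0.01 107.75  25.96] [0.31 0.52 0.1 ] 6.62
104 [  0.  103.9  26. ] [-0.15  0.66 -0.48] 6.91
100 [ -0.01 100.02  26.01] [ 0.76  1.7  -0.17] 7.19
96 [-0.01 95.67 26.  ] [-0.01  2.73 -0.5 ] 7.47
92 [ 0.   91.52 25.99] [0.52 1.25 0.31] 7.76
88 [ 0.01 87.55 25.99] [0.52 1.46 0.99] 8.04
84 [ 0.   83.58 26.  ] [0.59 1.74 0.14] 8.32
80 [ 0.03 79.6  26.  ] [0.75 1.21 0.86] 8.61
76 [-0.01 75.61 25.99] [ 0.46  0.82 -0.15] 8.89
72 [ 0.  71.6 26. ] [1.1  1.63 0.79] 9.18
68 [-0.02 67.62 25.96] [ 0.65  2.4  -0.33] 9.46
64 [-0.01 63.6  26.01] [0.03 1.45 0.21] 9.74
60 [ 0.01 59.61 26.02] [-0.1   2.34 -0.58] 10.03
56 [-0.01 55.6  25.99] [-0.01  1.53 -0.27] 10.31
52 [ 0.01 51.58 26.02] [ 0.14  1.56 -0.79] 10.59
48 [-0.   47.57 26.  ] [-0.15  1.73  0.87] 10.88
44 [ 0.03 43.58 26.02] [0.73 1.78 0.17] 11.16
40 [ 0.   39.59 26.  ] [0.44 1.76 0.67] 11.44
36 [-0.   35.58 26.  ] [ 1.12  2.67 -1.44] 11.72
```

The board slides at about 2 N. Now I'll make 1 mm steps around the expected drop.

Run:
```python
from h import *
np.set_printoptions(precision=2,suppress=True)
y=36
while y>20:
    y-=1
    robot.move_linear(W(0,y,26),.02);f=F();s=robot.get_state()
    print(y,D(s['ee_pos']),f,round(s['clock'],2))
    if f[1]>7 or abs(f[2])>8: break
im,d=robot.get_image('top');save('top','t1.png',im[140:270,150:330].repeat(4,0).repeat(4,1))
v,u=np.mgrid[140:270,140:330];dd=d[v,u].ravel();P=from_depth('top',np.c_[u.ravel(),v.ravel()],dd)
Q=np.array([(P[:,:2]-O)@ex,(P[:,:2]-O)@ey]).T*1e3
for x0,x1,y0,y1 in [(-45,-25,-100,-30),(-45,-25,-120,-100),(-45,-25,-30,0),(20,45,-120,-110)]:
    m=(dd>0)&(Q[:,0]>x0)&(Q[:,0]<x1)&(Q[:,1]>y0)&(Q[:,1]<y1);print((x0,y0),m.sum(),np.median(P[m,2])*1e3)
```

```text
35 [-0.01 34.99 25.99] [0.25 2.11 0.02] 11.97
34 [-0.04 34.05 25.98] [-0.34  2.4  -0.43] 12.22
33 [-0.01 32.95 26.  ] [0.01 3.27 0.59] 12.47
32 [-0.03 31.86 25.97] [-0.56  2.16  0.64] 12.72
31 [-0.02 30.82 25.96] [ 0.2   2.7  -0.03] 12.97
30 [-0.06 29.33 25.93] [ 0.06 -0.13 -0.54] 13.22
29 [-0.04 28.96 25.95] [0.47 1.72 0.59] 13.47
28 [ 0.   28.12 25.99] [-0.04  2.63 -1.52] 13.72
27 [-0.01 26.98 25.96] [ 0.4   2.28 -1.06] 13.97
26 [-0.03 25.96 25.96] [ 0.33  2.03 -0.05] 14.22
25 [-0.01 25.89 25.99] [ 0.37  3.59 -0.33] 14.47
24 [-0.03 25.86 25.96] [ 1.31  8.29 -2.04] 14.72
(-45, -100) 275 42.20956977186518
(-45, -120) 69 42.36486425226538
(-45, -30) 277 409.3265868896214
(20, -120) 39 45.42206465649245
```

I felt the drop at TCP y ≈ 30 mm (force dipped), and the notch ends at 25.9 mm. The plate now reads 42 mm, so the board is seated. Backing off and going to the latch.

Run:
```python
from h import *
np.set_printoptions(precision=2,suppress=True)
robot.move_linear(W(0,40,26),.06);robot.move_linear(W(0,40,150),.2)
n=np.array([1,1])/2**.5
def fp(a,off): return np.array([-90+42*np.sin(a),-90-42*np.cos(a)])-off*n
for g in (-45,135):
    q=robot.solve_ik(W(*fp(0,30),150),down(g));print(g,q)
    if q is not None: R=down(g);break
robot.reach(W(*fp(0,30),150),R)
robot.dwell(.2);im,d=robot.get_image('scene');save('scene','s1.png',im[150:310,150:350].repeat(4,0).repeat(4,1)[:600])
robot.move_linear(W(*fp(0,30),57),.12)
robot.dwell(.2);f0=F();print(robot.get_state()['clock'],D(robot.get_state()['ee_pos']),f0)
robot.move_linear(W(*fp(0,13),57),.06)
for a in np.arange(.1,1.45,.1):
    robot.move_linear(W(*fp(a,13),57),.03);f=F()-f0
    print(round(a,2),D(robot.get_state()['ee_pos']),f)
    if np.hypot(*f[:2])>8: break
im,d=robot.get_image('scene');save('scene','s2.png',im[150:300,150:350].repeat(4,0).repeat(4,1))
print(robot.get_state()['clock'])
```

```text
-45 [-0.5  -0.    1.89 -0.    1.25  0.35]
18.225 [-110.46 -153.55   57.86] [0.42 0.25 0.33]
0.1 [ -94.95 -140.62   56.84] [ 0.03 -0.33 -0.67]
0.2 [ -90.6  -140.31   57.02] [-0.45 -0.14 -0.85]
0.3 [ -86.46 -139.29   57.07] [-0.45 -0.71  0.49]
0.4 [ -82.55 -137.78   57.02] [-0.52 -0.03 -1.3 ]
0.5 [ -78.84 -135.91   57.  ] [-0.64  0.01  0.02]
0.6 [ -75.25 -133.69   57.  ] [-1.01 -0.52 -0.7 ]
0.7 [ -71.88 -131.14   57.03] [-0.49  0.63 -0.01]
0.8 [ -68.86 -128.28   57.  ] [-0.01 -0.53 -1.34]
0.9 [ -66.07 -125.12   57.03] [-0.32  0.23 -0.44]
1.0 [ -63.65 -121.69   57.04] [ 0.51 -0.07 -0.05]
1.1 [ -61.59 -118.03   57.02] [-0.79  0.08 -0.48]
1.2 [ -59.93 -114.17   57.01] [ 0.43 -0.44  0.35]
1.3 [ -58.6  -110.16   56.99] [-0.69 -1.22  0.1 ]
1.4 [ -57.72 -106.04   57.  ] [-0.53 -0.21 -0.55]
22.7917
```

View pics/s2.png

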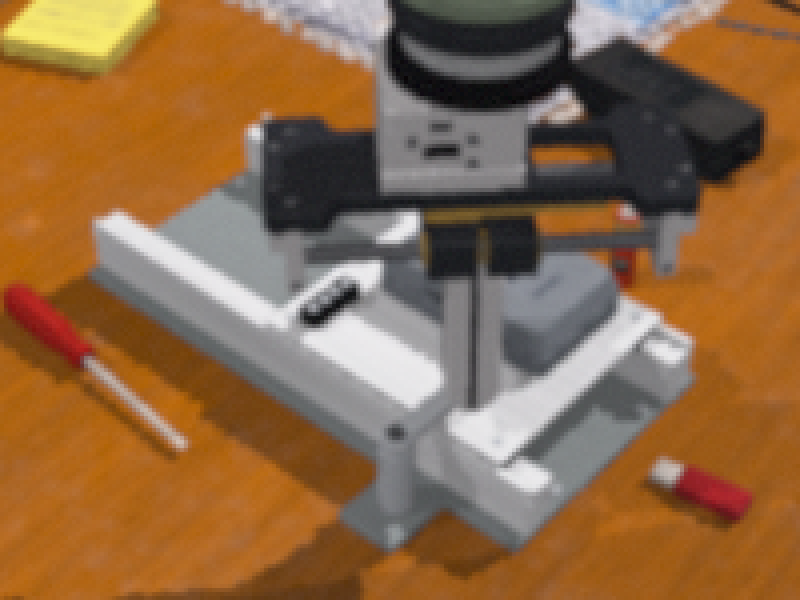

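The picture shows the lever swung in over the board from its post at (397,432), with the finger behind the pin. The board is flat and the bystanders are where they were. Continuing to the stop.

Run:
```python
from h import *
np.set_printoptions(precision=2,suppress=True)
n=np.array([1,1])/2**.5
def fp(a,off): return np.array([-90+42*np.sin(a),-90-42*np.cos(a)])-off*n
for a in np.arange(1.43,1.75,.03):
    robot.move_linear(W(*fp(a,13),57),.02);f=F();t=D(robot.get_state()['ee_pos'])
    print(round(a,2),t,f)
    if np.hypot(*f[:2])>5: break
robot.move_linear(W(t[0]-14,t[1]-20,57),.08);robot.move_linear(W(t[0]-14,t[1]-20,150),.2)
robot.move_linear(W(-60,-260,200),.3)
robot.dwell(.2)
im,d=robot.get_image('top');save('top','t2.png',im[140:270,150:330].repeat(4,0).repeat(4,1))
for o,z in [('latch_pin',65),('board',26),('board_edge',29)]:
    for k in robot.mark_of('top',o)[:1]: print(o,k['conf'],D(at_z('top',[k['centre']],z/1e3)[0]))
v,u=np.mgrid[140:270,140:330];dd=d[v,u].ravel();px=np.c_[u.ravel(),v.ravel()];P=from_depth('top',px,dd)
Q=np.array([(P[:,:2]-O)@ex,(P[:,:2]-O)@ey]).T*1e3
m=(dd>0)&(np.abs(P[:,2]-.042)<.005)&(np.abs(Q[:,0])<70);m&=(Q[:,1]>-140)&(Q[:,1]<25)
print(cv2.minAreaRect(Q[m].astype(np.float32)))
for c in [(-45,20),(-45,-120),(60,20),(60,-120)]:
    k=(dd>0)&(abs(Q[:,0]-c[0])<5)&(abs(Q[:,1]-min(c[1],13))<5);print(c,k.sum(),np.median(P[k,2])*1e3)
print(robot.get_state()['clock'])
```

```text
1.43 [ -57.59 -105.41   57.02] [ 0.57 -0.35 -0.28]
1.46 [ -57.52 -105.19   57.07] [-1.01 -4.27  0.41]
1.49 [ -57.45 -105.02   57.1 ] [-0.51 -7.89 -0.36]
latch_pin 0.71 [-44.09 -90.87  65.  ]
board 0.56 [  0.8  -47.14  26.  ]
board_edge 0.85 [ 1.77 19.29 29.  ]
((-0.187957763671875, -56.867347717285156), (134.1200408935547, 162.7672119140625), 0.007917767390608788)
(-45, 20) 17 43.72114852964404
(-45, -120) 19 41.82228158367418
(60, 20) 16 42.880702214330825
(60, -120) 16 42.54171405889873
25.675
```

View pics/t2.png

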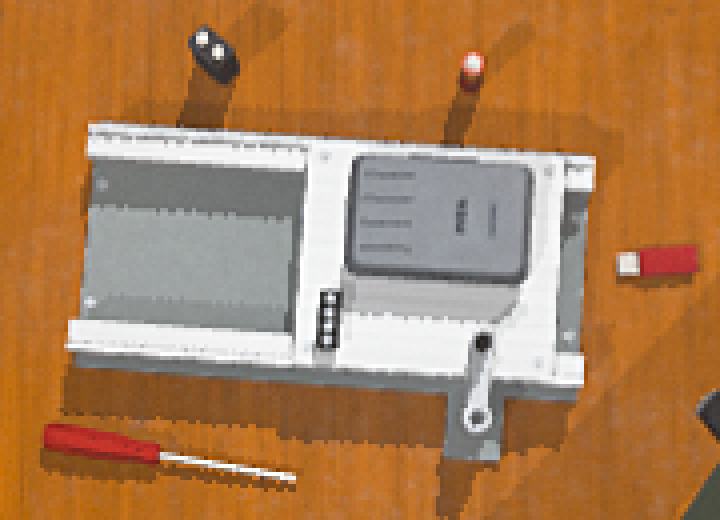

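The picture shows the board seated flat, with all four corners at about 42 mm. The lever lies square across it from post (477,416) to pin (484,342), against its stop. The bystanders haven't moved and the arm is clear.

```bash
python3 -c "
from h import *
print(robot.job_done())"
```

```text
the job is handed in; nothing more can be done
None
```

The board is seated in the notches and the latch lies across it against its stop; pushes peaked at about 8 N, nothing else was moved, and the job was handed in after about 26 s of the 45 s allowed.

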